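# Reunite the split bar moulds

## Robot

A 6-joint arm with a two-finger parallel gripper is mounted at the origin on the work surface. World frame = base frame: x ahead of the robot, y to its left, z up, the work surface at z = 0. Lengths are in m, angles in rad, forces in N, time in s.
With the tool pointing down it reaches from about 0.3 to 0.875 m from the base axis. Payload 6.4 kg.
Tool frame: the origin (TCP) lies on the mounting face of the last link; the fingertips stand 173 mm ahead of it and the grasp point (between the pads) lies 155 mm ahead of it (ctrl.tip_reach is the distance from the TCP to the fingertips, in m); z points along the fingers, y is the line along which they close (so a half turn about z gives the same grasp; the last joint's range is limited). The gripper opens to 85 mm and grips with 20 to 120 N. Pads are 22 mm wide; open, the fingers measure 114 mm over their backs; the gripper's body (76 mm by 85 mm) begins 54 mm behind the grasp point. The pads swing forward as they close: fully open they stand 13 mm farther back than shut.
Start: joints at [0.994, 0.181, 1.607, -0, 1.354, -0.206], TCP at [0.208, 0.536, 0.405] pointing down, gripper open.
Joint ranges: [-2.99, 2.99], [-0.89, 2.07], [0.3, 2.58], [-1.14, 4.28], [0, 2.63], [-3.12, 3.12]. Speed limits (rad/s): [2.57, 2.57, 3.01, 3.14, 3.14, 3.14].

## Interface

Orientations are given as a unit quaternion [w, x, y, z].
In Python, from bench import ctrl gives the robot as it stands.
- The arm moves only by the shell command python3 -m pendant 'ROWS'. ROWS is JSON, a list that holds one entry, the list of rows, each a list of 7 numbers: the opening, from 0 (shut) to 1 (fully open), then the shift along the tool's x, y, z in mm, then the turn, a rotation vector about the tool's x, y, z in rad. A call has 1 to 5 rows; each row is the pose to reach, as a shift and turn from the pose commanded when the call began, along the tool's axes at that moment; what a row does not reach only later rows make up. A row lasts 1/12 s, in which the tool goes at most 41.7 mm and 7.16 degrees, less where a joint would pass 70% of its speed; a pose out of reach is approached as far as the arm can. A call with a gripper value outside its range is refused whole. The fingers move at their own pace and stop on an object; the grip force is fixed at half the most. Time passes only in rows, so rows that repeat a pose let the fingers close. It gives the time, the measured TCP pose, the force, the opening and the grip force at its end, in the units of the state.
- ctrl.get_obs(): the state, without advancing time (a new reading comes with each control period).
- ctrl.camera(name): name is "side" or "top"; returns the picture (400x640x3 uint8, red, green, blue); there is no depth.
- ctrl.camera_params(name): a dict with "mtx" (3x3 intrinsics, pixels), "distortion" ([k1, k2, p1, p2, k3] as OpenCV has them; the pictures are not rectified), "world_from_camera" (4x4, takes a point from camera to world coordinates). Camera axes: x right, y down, z forward; pixel columns grow to the right and rows downward; lengths in m; the calibration is good to about 2 mm. A picture is of the moment at which its call begins. camera_params takes no time and is no camera call.
- ctrl.hand_in(): hands the job in; it is judged then, once.
Trained networks look in the newest picture that a camera, given by its name, has taken for a name from the list of things; names that differ only in an ending like _2 or _b are one class to them, and where a whole thing is asked for, a point or a joint stands for the part that bears it (a point fixed in the world has none). Each returns a list of dicts, best first, with "confidence" (0 to 1); they miss things now and then, are a little off and sometimes report something else, mostly with a low value. They report only what shows in the picture. A call takes as long as a camera call. They do not tell look-alikes from the thing itself.
- ctrl.boxes_of(camera, name): "point" ([column, row] as shares, 0 to 1, of the picture: columns of its width, rows of its height, amid what is visible of it).
The state is a dict: "time_s": time; "q": joint angles; "dq": joint speeds; "joint_efforts": joint torques, N m; "eef_pos": TCP position; "eef_rot": TCP orientation; "wrist_force": force on the tool from outside, world axes, zero at the start; "torque": the same for the moment, N m; "opening": opening from 0.0 (shut) to 1.0 (fully open); "grasp_force": force on a finger pad.
Only numpy, scipy, OpenCV 4.12 (cv2) and the standard library are available. Lean on these libraries where they do the work, as an engineer would, in place of code of your own. Each camera call takes 0.05 s, during which the arm holds its last target. There are 200 camera calls.

## Task

Close the two solid-perfume bar moulds whose bases are on the bench: put the yellow top and the blue top each back on its own base, striped ends together, so that the tongues enter the notches and each top lies fully home and flat. Lower the tops into place, do not drop them; leave the green top, whose base is elsewhere, and the other things alone.

Things in the scene. Friction and masses are not known exactly. Their poses are not given: they have to be found in the camera images.
- base_yellow: Lower half of the yellow mould, aluminium, fixed to the bench: 160 (x) x 70 mm, 22 mm high to its parting face, yellow stripe across its +x end. Two tongues stand 16 mm above that face, 55.5 to 70 mm out along x: +x end 20 mm wide at y = 16, -x end 20 mm wide at y = 16; the upper 6 mm taper in by 3 mm. Origin: centre of the underside.
- base_yellow_seat (a point): Centre of the yellow base's parting face, 22 mm above its origin, same axes. The yellow top is home when centred here, stripes at the same end, underside flat on the face: its centre point is then 27 mm above this one. Notches clear the tongues by 2 mm a side. No other top and no other way round goes down.
- base_blue: Lower half of the blue mould, aluminium, fixed to the bench: 160 (x) x 70 mm, 22 mm high to its parting face, blue stripe across its +x end. Two tongues stand 16 mm above that face, 55.5 to 70 mm out along x: +x end 40 mm wide at y = 0, -x end 16 mm wide at y = 0; the upper 6 mm taper in by 3 mm. Origin: centre of the underside.
- base_blue_seat (a point): Centre of the blue base's parting face, 22 mm above its origin, same axes. The blue top is home when centred here, stripes at the same end, underside flat on the face: its centre point is then 27 mm above this one. Notches clear the tongues by 2 mm a side. No other top and no other way round goes down.
- top_yellow_mid (a point): Loose upper half of the yellow mould, parting face down: aluminium plate 130 (x) x 64 x 20 mm, about 0.35 kg, black grip block on top (70 along x, 22 wide, from 20 to 54 mm above the underside, centred). Through notches 12 mm deep in its short ends: +x end 24 mm wide at y = 16, -x end 24 mm wide at y = 16. Point: its centre, 27 mm above the underside; z up.
- top_blue_mid (a point): Loose upper half of the blue mould, parting face down: aluminium plate 130 (x) x 64 x 20 mm, about 0.35 kg, black grip block on top (70 along x, 22 wide, from 20 to 54 mm above the underside, centred). Through notches 12 mm deep in its short ends: +x end 44 mm wide at y = 0, -x end 20 mm wide at y = 0. Point: its centre, 27 mm above the underside; z up.
- top_green_mid (a point): Loose upper half of the green mould, parting face down: aluminium plate 130 (x) x 64 x 20 mm, about 0.35 kg, black grip block on top (70 along x, 22 wide, from 20 to 54 mm above the underside, centred). Through notches 12 mm deep in its short ends: +x end 24 mm wide at y = 16, -x end 24 mm wide at y = -16. Point: its centre, 27 mm above the underside; z up. Leave it.
- top_yellow_mark (a point): Middle of the yellow paint stripe across the yellow top, near its +x end: 45.5 mm from its centre along its +x, on the plate's upper face (20 mm above the underside).
- top_blue_mark (a point): Middle of the blue paint stripe across the blue top, near its +x end: 45.5 mm from its centre along its +x, on the plate's upper face (20 mm above the underside).
- dropper_bottle: Amber glass dropper bottle, 38 mm across, 96 mm tall, standing loose; a bystander. Origin: centre of its underside.
- paint_bottle: Red paint bottle with white cap, 36 mm across, 101 mm tall, standing loose; a bystander. Origin: centre of its underside.
- coffee_cup: Black coffee cup with card sleeve, 82 mm across, 112 mm tall, standing loose; a bystander. Origin: centre of its underside.
Mind the look-alikes: they are no part of the job. What is shaped like the part that bears top_blue_mid but red or turquoise is not meant.

How it is judged:
At the end, for the whole second after the job is handed in: Both the yellow and the blue top rest on their own bases, striped ends together: centres within 5 mm along each base axis, stripes within 6 mm across and 7 mm along the base, underside within 2 mm of the parting face (2.5 mm below it), tilted less than 2 degrees, at rest (x of top_yellow_mid in the frame of base_yellow between -0.005 and 0.005 m and y of top_yellow_mid in the frame of base_yellow between -0.005 and 0.005 m and z of top_yellow_mid in the frame of base_yellow between 0.0465 and 0.051 m and x of top_yellow_mark in the frame of base_yellow between 0.0385 and 0.0525 m and y of top_yellow_mark in the frame of base_yellow between -0.006 and 0.006 m and angle between each of top_yellow_mid, top_blue_mid's own z axis and vertical below 0.035 rad and linear speed of each of top_yellow, top_blue below 0.01 m/s and x of top_blue_mid in the frame of base_blue between -0.005 and 0.005 m and y of top_blue_mid in the frame of base_blue between -0.005 and 0.005 m and z of top_blue_mid in the frame of base_blue between 0.0465 and 0.051 m and x of top_blue_mark in the frame of base_blue between 0.0385 and 0.0525 m and y of top_blue_mark in the frame of base_blue between -0.006 and 0.006 m); the robot touches nothing.
It fails at once if the yellow top let go more than 30 mm above home over its base (dropped on) (horizontal distance between top_yellow_mid and base_yellow below 0.06 m and z of top_yellow_mid in the frame of base_yellow above 0.079 m and contact force between top_yellow and anything else below 0.05 N).
It fails at once if the blue top let go more than 30 mm above home over its base (dropped on) (horizontal distance between top_blue_mid and base_blue below 0.06 m and z of top_blue_mid in the frame of base_blue above 0.079 m and contact force between top_blue and anything else below 0.05 N).
It fails at once if the green top moved more than 20 mm (distance of top_green_mid from where it was at the start of the episode above 0.02 m).
It fails at once if a bottle or the cup moved more than 30 mm or tipped over (distance of any of dropper_bottle, paint_bottle, coffee_cup from where it was at the start of the episode above 0.03 m or angle between any of dropper_bottle, paint_bottle, coffee_cup's own z axis and vertical above 0.5 rad).
It also fails if it takes over 72 s, if anything falls off the work surface, if the arm or the gripper's body presses on something with over 40 N, if the wrist force passes 120 N, or if a joint passes its speed limit or range.

## Working session

There is one attempt and no reset: what is moved stays moved. The work goes in short steps, Python scripts to look and compute and a shell command to move; the robot and the scene stay as the last step left them, time stands still between calls to the robot, and variables do not carry over. Pictures are saved under pics/ and viewed, at most 10 in all, crops included, and the job is handed in when it is done.

```bash
mkdir -p pics; ls; cat > h.py <<'E'
import numpy as np,cv2
from bench import ctrl
from scipy.spatial.transform import Rotation as R
def ray(cam,uv):
    p=ctrl.camera_params(cam);T=np.array(p["world_from_camera"])
    n=cv2.undistortPoints(np.array([[uv]],float),np.array(p["mtx"]),np.array(p["distortion"]))[0,0]
    return T[:3,3],T[:3,:3]@np.array([n[0],n[1],1])
def onz(cam,uv,z):
    o,d=ray(cam,uv);return (o+d*(z-o[2])/d[2])
def proj(cam,P):
    p=ctrl.camera_params(cam);T=np.linalg.inv(np.array(p["world_from_camera"]))
    return cv2.projectPoints(np.array(P,float).reshape(-1,3),cv2.Rodrigues(T[:3,:3])[0],T[:3,3],np.array(p["mtx"]),np.array(p["distortion"]))[0][:,0]
def save(cam,name):
    im=ctrl.camera(cam)[:,:,::-1];cv2.imwrite('pics/'+name,im);return im
E
python3 - <<'E'
from h import *
for c in("top","side"):
    save(c,c+'0.png');print(c,np.round(ctrl.camera_params(c)["world_from_camera"],2).tolist())
    for n in("top_yellow_mid","top_blue_mid","base_yellow","base_blue","top_yellow_mark","top_blue_mark","top_green_mid"):
        print(n,[(round(b["confidence"],2),np.round(np.array(b["point"])*[640,400],1).tolist()) for b in ctrl.boxes_of(c,n)[:4]])
o=ctrl.get_obs();print(o["eef_pos"],R.from_quat(np.roll(o["eef_rot"],-1)).as_matrix().round(3).tolist(),o["time_s"])
E
```

```text
pics
top [[0.01, -0.98, 0.18, 0.3], [-1.0, -0.01, -0.0, 0.0], [0.0, -0.18, -0.98, 1.13], [0.0, 0.0, 0.0, 1.0]]
top_yellow_mid [(0.81, [248.9, 154.7])]
top_blue_mid [(0.85, [233.8, 289.4]), (0.61, [322.3, 221.3]), (0.55, [403.1, 300.1])]
base_yellow [(0.79, [450.4, 222.0])]
base_blue [(0.56, [374.5, 155.2])]
top_yellow_mark [(0.86, [251.2, 154.2])]
top_blue_mark [(0.97, [405.0, 298.9]), (0.68, [321.1, 229.8]), (0.6, [231.4, 291.7]), (0.39, [249.8, 153.0])]
top_green_mid [(0.92, [188.6, 220.9])]
side [[-0.99, -0.09, 0.09, 0.38], [-0.12, 0.56, -0.82, 0.86], [0.02, -0.82, -0.57, 0.65], [0.0, 0.0, 0.0, 1.0]]
top_yellow_mid [(0.76, [246.0, 251.8])]
top_blue_mid [(0.91, [389.6, 275.0]), (0.84, [392.2, 177.6]), (0.42, [332.1, 154.9])]
base_yellow [(0.68, [332.6, 153.7])]
base_blue [(0.93, [280.5, 178.1])]
top_yellow_mark [(0.88, [243.1, 247.6])]
top_blue_mark [(0.81, [326.7, 207.5]), (0.74, [391.9, 174.5]), (0.58, [387.8, 270.0])]
top_green_mid [(0.59, [308.1, 304.7])]
[0.20833268 0.53593668 0.40470259] [[-0.932, 0.362, 0.0], [0.362, 0.932, 0.0], [0.0, 0.0, -1.0]] 0.8
```

View pics/top0.png

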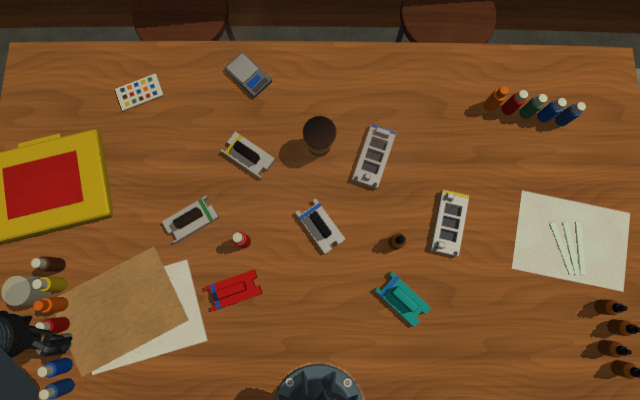

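View pics/side0.png

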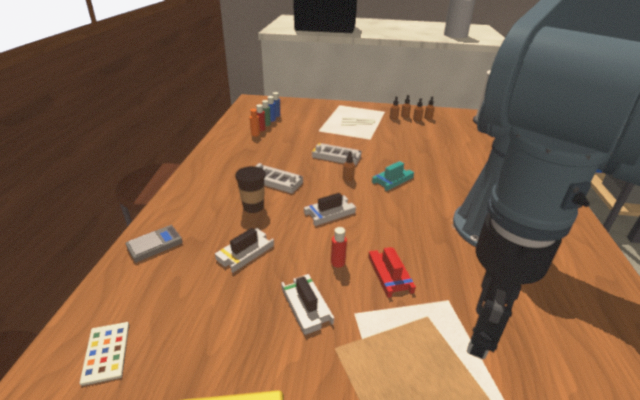

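Candidates for the tops in the top view are:
- yellow top (248,155): grey plate, yellow stripe
- blue top (320,226): grey plate, blue stripe
- red look-alike (233,290) and turquoise look-alike (403,299): rejected by colour
- green top (190,220): leave it

The blue base is at (374,156) and the yellow base at (450,222). Next I'll fit the models to the silhouettes.

```bash
cat > fit.py <<'E'
from h import *
from scipy.optimize import minimize
def box(cx,cy,lx,ly,z0,z1): return [[cx+a*lx/2,cy+b*ly/2,z] for a in(-1,1) for b in(-1,1) for z in(z0,z1)]
TOP=[box(0,0,.13,.064,0,.02),box(0,0,.07,.022,.02,.054)]
BASE={'y':[box(0,0,.16,.07,0,.022)]+[box(s*.06275,.016,.0145,.02,.022,.038) for s in(1,-1)],
      'b':[box(0,0,.16,.07,0,.022),box(.06275,0,.0145,.04,.022,.038),box(-.06275,0,.0145,.016,.022,.038)]}
S=8
def render(cam,parts,p,off,sz):
    m=np.zeros((sz*S,sz*S),np.uint8);c,s=np.cos(p[2]),np.sin(p[2])
    pts=np.vstack(parts)@np.array([[c,s,0],[-s,c,0],[0,0,1]])+[p[0],p[1],0]
    q=(proj(cam,pts)-off+.5)*S
    cv2.fillConvexPoly(m,cv2.convexHull(np.round(q*16).astype(np.int32)),255,shift=4);return m/255.
def fit(cam,im,parts,uv,p0,sz=90):
    off=np.round(uv).astype(int)-sz//2
    crop=im[off[1]:off[1]+sz,off[0]:off[0]+sz]
    hsv=cv2.cvtColor(cv2.resize(crop,None,fx=S,fy=S,interpolation=cv2.INTER_CUBIC),cv2.COLOR_BGR2HSV)
    m=((hsv[...,1]<85)&(hsv[...,2]>90)).astype(np.uint8)
    m=cv2.morphologyEx(m,cv2.MORPH_OPEN,np.ones((9,9)))
    m=cv2.morphologyEx(m,cv2.MORPH_CLOSE,np.ones((61,61)))
    n,l,st,ce=cv2.connectedComponentsWithStats(m)
    k=1+np.argmin(np.hypot(*(ce[1:]-sz*S/2).T)+1e4*(st[1:,4]<20*20*S*S/2))
    h=cv2.convexHull(cv2.findContours((l==k).astype(np.uint8),0,1)[0][0])
    t=np.zeros(m.shape,np.uint8);cv2.fillConvexPoly(t,h,1)
    f=lambda p:np.abs(render(cam,parts,p,off,sz)-t).sum()/S/S
    best=min((minimize(f,p0+np.array([0,0,d]),method='Nelder-Mead',options=dict(initial_simplex=p0+np.array([0,0,d])+np.array([[0,0,0],[.01,0,0],[0,.01,0],[0,0,.15]]),xatol=1e-5)) for d in(-.2,.2)),key=lambda r:r.fun)
    return best.x,best.fun,t.sum()/S/S
E
cat > m0.py <<'E'
from fit import *
im=cv2.imread('pics/top0.png')
# centre px, stripe-end px
J={'topY':(TOP,(248,155),(232,143),.02),'topB':(TOP,(320,226),(308,209),.02),'baseB':(BASE['b'],(374,156),(382,129),.015),'baseY':(BASE['y'],(450,222),(454,193),.015)}
vis=im.copy();vis=cv2.resize(vis[110:270,215:475],None,fx=3,fy=3,interpolation=cv2.INTER_CUBIC)
for n,(parts,uv,e,z) in J.items():
    a=onz('top',uv,z);b=onz('top',e,z);p0=np.array([a[0],a[1],np.arctan2(b[1]-a[1],b[0]-a[0])])
    p,c,A=fit('top',im,parts,uv,p0);print(n,p0.round(3),p.round(4),'cost',round(c,1),'of',round(A))
    cc,s=np.cos(p[2]),np.sin(p[2])
    for q in parts:
        P=np.array(q)@np.array([[cc,s,0],[-s,cc,0],[0,0,1]])+[p[0],p[1],0]
        Q=(proj('top',P[[1,3,7,5]])-[215,110]+.5)*3
        cv2.polylines(vis,[np.round(Q).astype(int)],True,(0,255,0),1)
cv2.imwrite('pics/fit0.png',vis)
E
python3 m0.py
```

```text
topY [0.637 0.189 0.928] [0.6417 0.1922 0.9582] cost 97.7 of 1158
topB [ 0.451 -0.001  0.618] [ 0.4528 -0.0014  0.6172] cost 247.0 of 1083
baseB [ 0.638 -0.142 -0.293] [ 0.6424 -0.1419 -0.332 ] cost 84.1 of 1613
baseY [ 0.464 -0.335 -0.182] [ 0.4638 -0.3349 -0.235 ] cost 172.4 of 1676
```

View pics/fit0.png

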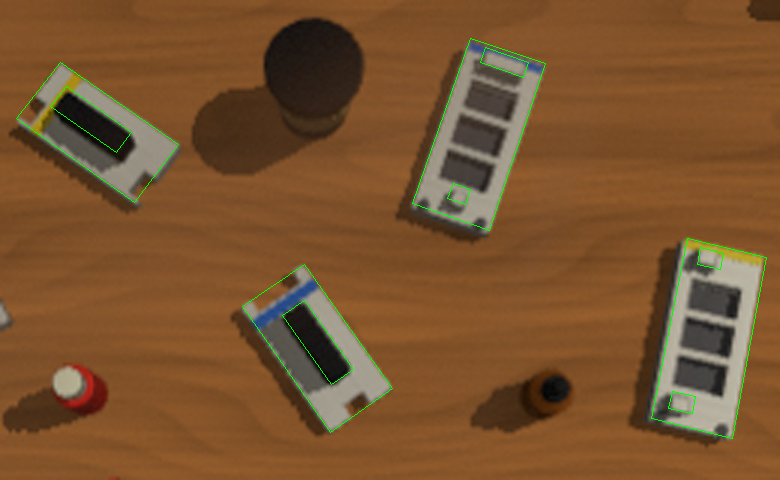

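The green outlines match all four parts: yellow top (crop 98,133), blue top (317,348), blue base (480,135) and yellow base (708,338). Stripes and notches are on the expected ends, so this also confirms the choice of tops. Next I'll plan the approach to the yellow top.

```bash
cat > plan.py <<'E'
import sys
from h import *
def pose():
    o=ctrl.get_obs();return o,np.array(o["eef_pos"]),R.from_quat(np.roll(o["eef_rot"],-1))
def plan(x,y,z,yaw,n=None):
    o,p,r=pose();t=np.array([x,y,z])
    rt=R.from_euler('z',yaw)*R.from_matrix(np.diag([1,-1,-1.]))
    rv=(r.inv()*rt).as_rotvec();d=np.linalg.norm(t-p)*1000
    n=n or max(1,int(np.ceil(max(d/200,np.linalg.norm(rv)/.61))))
    print('n',n,'F',np.round(o["wrist_force"],1),'t',round(o["time_s"],2),'open',round(o["opening"],3),'p',p.round(4))
    for i in range(n):
        ri=r*R.from_rotvec(rv*i/n);print(np.round(ri.inv().apply((t-p)/n)*1000,1).tolist(),np.round(rv/n,4).tolist())
if __name__=='__main__': plan(*map(float,sys.argv[1:5]),n=int(sys.argv[5]) if len(sys.argv)>5 else None)
E
python3 plan.py .642 .192 .33 .958
```

```text
n 3 F [0.1 1.  0.8] t 0.8 open 0.999 p [0.2083 0.5359 0.4047]
[-176.3, -54.5, 24.9] [0.0, -0.0, 0.6043]
[-176.0, 55.3, 24.9] [0.0, -0.0, 0.6043]
[-113.4, 145.5, 24.9] [0.0, -0.0, 0.6043]
```

```bash

python3 -m pendant '[[[0.55,-176.3,-54.5,24.9,0,0,0.6043],[0.55,-176.3,-54.5,24.9,0,0,0.6043],[0.55,-176.3,-54.5,24.9,0,0,0.6043],[0.55,-176.3,-54.5,24.9,0,0,0.6043],[0.55,-176.3,-54.5,24.9,0,0,0.6043]]]'
python3 -m pendant '[[[0.55,-176,55.3,24.9,0,0,0.6043],[0.55,-176,55.3,24.9,0,0,0.6043],[0.55,-176,55.3,24.9,0,0,0.6043],[0.55,-176,55.3,24.9,0,0,0.6043],[0.55,-176,55.3,24.9,0,0,0.6043]]]'
python3 -m pendant '[[[0.55,-113.4,145.5,24.9,0,0,0.6043],[0.55,-113.4,145.5,24.9,0,0,0.6043],[0.55,-113.4,145.5,24.9,0,0,0.6043],[0.55,-113.4,145.5,24.9,0,0,0.6043],[0.55,-113.4,145.5,24.9,0,0,0.6043]]]'
python3 plan.py .642 .192 .25 .958
```

```text
time_s: 1.22
eef_pos: [0.3557, 0.4186, 0.3792]
eef_rot: [0.001, 0.472, 0.881, -0.0]
wrist_force: [0.7, -0.0, 0.5]
opening: 0.55
grasp_force: 0.0
time_s: 1.63
eef_pos: [0.5005, 0.3034, 0.3544]
eef_rot: [0.001, 0.713, 0.701, 0.0]
wrist_force: [-0.8, 0.3, 0.3]
opening: 0.552
grasp_force: 0.0
time_s: 2.05
eef_pos: [0.645, 0.1882, 0.3292]
eef_rot: [0.001, 0.89, 0.457, 0.0]
wrist_force: [-1.4, 0.1, 0.0]
opening: 0.551
grasp_force: 0.0
n 1 F [-1.4  0.1  0. ] t 2.05 open 0.551 p [0.645  0.1882 0.3292]
[1.4, -4.7, 79.2] [0.0015, 0.0004, -0.0095]
```

```bash

python3 -m pendant '[[[0.55,0,0,80,0,0,0],[0.55,0,0,80,0,0,0],[0.55,0,0,80,0,0,0],[0.55,0,0,80,0,0,0],[0.55,0,0,80,0,0,0]]]'
python3 plan.py .642 .192 .202 .958
python3 - <<'E'
from h import *
im=save('side','s1.png');cv2.imwrite('pics/s1c.png',cv2.resize(im[190:290,190:310],None,fx=4,fy=4))
E
```

```text
time_s: 2.47
eef_pos: [0.6425, 0.1924, 0.2518]
eef_rot: [0.0, 0.887, 0.461, 0.001]
wrist_force: [0.2, -0.0, 0.8]
opening: 0.548
grasp_force: 0.0
n 1 F [ 0.2 -0.   0.8] t 2.47 open 0.548 p [0.6425 0.1924 0.2518]
[-0.7, -0.3, 49.8] [0.0013, -0.0012, 0.0004]
```

View pics/s1c.png

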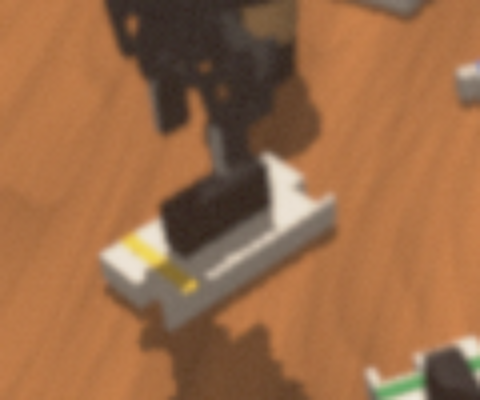

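The crop shows the open fingers astride the black block, with the yellow stripe at the near-left end (160,262). I'll go down and grip.

```bash

python3 -m pendant '[[[0.55,0,0,20,0,0,0],[0.55,0,0,35,0,0,0],[0.55,0,0,48,0,0,0],[0.55,0,0,48,0,0,0],[0.55,0,0,48,0,0,0]]]'
python3 -m pendant '[[[0,0,0,0,0,0,0],[0,0,0,0,0,0,0],[0,0,0,0,0,0,0],[0,0,0,0,0,0,0],[0,0,0,0,0,0,0]]]'
python3 -m pendant '[[[0,0,0,0,0,0,0],[0,0,0,0,0,0,0],[0,0,0,-20,0,0,0],[0,0,0,-40,0,0,0],[0,0,0,-40,0,0,0]]]'
python3 -m pendant '[[[0,0,0,-30,0,0,0],[0,0,0,-60,0,0,0],[0,0,0,-90,0,0,0],[0,0,0,-110,0,0,0],[0,0,0,-110,0,0,0]]]'
python3 plan.py .4638 -.3349 .35 -.235
```

```text
time_s: 2.93
eef_pos: [0.6416, 0.1921, 0.2015]
eef_rot: [-0.0, 0.887, 0.461, -0.001]
wrist_force: [-0.4, 0.0, 0.7]
opening: 0.546
grasp_force: 0.0
time_s: 3.35
eef_pos: [0.6426, 0.1921, 0.2033]
eef_rot: [0.0, 0.887, 0.461, 0.001]
wrist_force: [-0.4, 1.3, 6.1]
opening: 0.243
grasp_force: 60.9
time_s: 3.77
eef_pos: [0.6432, 0.1921, 0.2453]
eef_rot: [0.001, 0.887, 0.461, 0.002]
wrist_force: [2.9, -0.8, -2.0]
opening: 0.249
grasp_force: 60.0
time_s: 4.18
eef_pos: [0.6433, 0.1921, 0.3565]
eef_rot: [0.001, 0.887, 0.461, 0.004]
wrist_force: [1.4, 0.9, -3.4]
opening: 0.249
grasp_force: 60.2
n 3 F [ 1.4  0.9 -3.4] t 4.18 open 0.249 p [0.6433 0.1921 0.3565]
[-178.1, 52.1, 1.5] [0.0007, -0.0028, 0.3976]
[-144.1, 117.0, 1.9] [0.0007, -0.0028, 0.3976]
[-87.5, 163.7, 2.2] [0.0007, -0.0028, 0.3976]
```

```bash

python3 -m pendant '[[[0,-177.5,52,0,0,0,0.3976],[0,-177.5,52,0,0,0,0.3976],[0,-177.5,52,0,0,0,0.3976],[0,-177.5,52,0,0,0,0.3976],[0,-177.5,52,0,0,0,0.3976]]]'
python3 -m pendant '[[[0,-144,117,0,0,0,0.3976],[0,-144,117,0,0,0,0.3976],[0,-144,117,0,0,0,0.3976],[0,-144,117,0,0,0,0.3976],[0,-144,117,0,0,0,0.3976]]]'
python3 -m pendant '[[[0,-87,163.5,0,0,0,0.3976],[0,-87,163.5,0,0,0,0.3976],[0,-87,163.5,0,0,0,0.3976],[0,-87,163.5,0,0,0,0.3976],[0,-87,163.5,0,0,0,0.3976]]]'
python3 -m pendant '[[[0,0,0,30,0,0,0],[0,0,0,60,0,0,0],[0,0,0,80,0,0,0],[0,0,0,80,0,0,0],[0,0,0,80,0,0,0]]]'
python3 plan.py .4638 -.3349 .272 -.235
python3 - <<'E'
from h import *
o=ctrl.get_obs();p=np.array(o["eef_pos"]);r=R.from_quat(np.roll(o["eef_rot"],-1));x=r.as_matrix()[:,0];yaw=np.arctan2(x[1],x[0]);zu=p[2]-.2035
def P(x,y,z,yw,pts):
    return [[x+np.cos(yw)*a-np.sin(yw)*b,y+np.sin(yw)*a+np.cos(yw)*b,z+h] for a,b,h in pts]
pl=lambda L,W,h:[(s*L/2,t*W/2,h) for s,t in((1,1),(1,-1),(-1,-1),(-1,1))]
for c in('top','side'):
    im=save(c,c+'2.png');k=5
    ctr=proj(c,P(*p[:2],.06,0,[(0,0,0)]))[0].astype(int)-[60,50]
    v=cv2.resize(im[ctr[1]:ctr[1]+100,ctr[0]:ctr[0]+120],None,fx=k,fy=k,interpolation=cv2.INTER_CUBIC)
    for col,pts in(((0,255,0),P(.4638,-.3349,0,-.235,pl(.16,.07,.022))),((255,0,255),P(*p[:2],zu,yaw,pl(.13,.064,0))),((255,255,0),P(*p[:2],zu,yaw,pl(.13,.064,.02)))):
        cv2.polylines(v,[np.round((proj(c,pts)-ctr+.5)*k).astype(int)],True,col,1)
    globals()['v'+c]=v
cv2.imwrite('pics/f2.png',cv2.resize(np.hstack([vtop,vside])[:,:],None,fx=.66,fy=.66,interpolation=cv2.INTER_AREA))
E
```

```text
time_s: 4.6
eef_pos: [0.5802, 0.0132, 0.3485]
eef_rot: [-0.0, 0.962, 0.275, -0.003]
wrist_force: [1.3, 0.3, -4.7]
opening: 0.245
grasp_force: 60.1
time_s: 5.02
eef_pos: [0.5204, -0.1624, 0.3492]
eef_rot: [-0.0, 0.997, 0.079, -0.002]
wrist_force: [0.5, -0.9, -4.6]
opening: 0.241
grasp_force: 60.2
time_s: 5.43
eef_pos: [0.4608, -0.3381, 0.3492]
eef_rot: [0.0, 0.993, -0.12, -0.001]
wrist_force: [0.0, -0.5, -3.6]
opening: 0.246
grasp_force: 60.6
time_s: 5.85
eef_pos: [0.4622, -0.3333, 0.2688]
eef_rot: [-0.002, 0.993, -0.117, -0.002]
wrist_force: [0.8, -0.4, -3.9]
opening: 0.249
grasp_force: 60.4
n 1 F [ 0.8 -0.4 -3.9] t 5.85 open 0.249 p [ 0.4622 -0.3333  0.2688]
[1.9, 1.2, -3.2] [-0.0035, 0.0052, -0.0001]
```

View pics/f2.png

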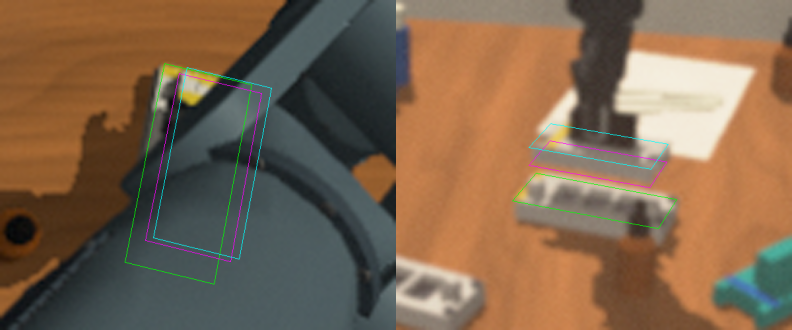

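Side view: the yellow top hovers square over its base, and both outlines agree with the picture. Stripes are at the same end. Trimming next.

```bash

python3 -m pendant '[[[0,1,0.6,0,0,0.003,0],[0,1,0.6,15,0,0.003,0],[0,1,0.6,15,0,0.003,0],[0,1,0.6,15,0,0.003,0],[0,1,0.6,15,0,0.003,0]]]'
python3 plan.py .4638 -.3349 .257 -.235
python3 -m pendant '[[[0,0,0,0,0,0,0],[0,0,0,0,0,0,0],[0,0,0,0,0,0,0]]]'
python3 plan.py .4638 -.3349 .257 -.235
```

```text
time_s: 6.37
eef_pos: [0.4644, -0.3352, 0.2581]
eef_rot: [0.001, 0.993, -0.117, 0.002]
wrist_force: [0.2, -0.5, -3.7]
opening: 0.242
grasp_force: 60.4
n 1 F [ 0.2 -0.5 -3.7] t 6.37 open 0.242 p [ 0.4644 -0.3352  0.2581]
[-0.6, -0.2, 1.1] [0.0008, -0.0042, 0.0003]
time_s: 6.62
eef_pos: [0.4642, -0.3352, 0.2576]
eef_rot: [0.001, 0.993, -0.117, 0.002]
wrist_force: [0.9, 0.0, -4.4]
opening: 0.245
grasp_force: 60.4
n 1 F [ 0.9  0.  -4.4] t 6.62 open 0.245 p [ 0.4642 -0.3352  0.2576]
[-0.5, -0.2, 0.6] [0.0006, -0.0038, 0.0001]
```

```bash

python3 -m pendant '[[[0,0,0,5,0,0,0],[0,0,0,10,0,0,0],[0,0,0,15,0,0,0],[0,0,0,18,0,0,0],[0,0,0,18,0,0,0]]]'
python3 -m pendant '[[[0,0,0,1,0,0,0],[0,0,0,3,0,0,0],[0,0,0,4,0,0,0],[0,0,0,5,0,0,0],[0,0,0,5,0,0,0]]]'
python3 plan.py .4638 -.3349 .2245 -.235
```

```text
time_s: 7.03
eef_pos: [0.4637, -0.3347, 0.2376]
eef_rot: [-0.001, 0.993, -0.117, 0.001]
wrist_force: [-0.1, 0.6, -4.9]
opening: 0.245
grasp_force: 60.6
time_s: 7.45
eef_pos: [0.4641, -0.335, 0.2339]
eef_rot: [0.0, 0.993, -0.117, 0.001]
wrist_force: [-1.5, 0.7, -5.5]
opening: 0.247
grasp_force: 60.6
n 1 F [-1.5  0.7 -5.5] t 7.45 open 0.247 p [ 0.4641 -0.335   0.2339]
[-0.3, -0.1, 9.4] [-0.0001, -0.0029, 0.0001]
```

Underside is about 31 mm up, below the tongue tops, with no contact force. Continuing down.

```bash

python3 -m pendant '[[[0,0,0,1.5,0,0,0],[0,0,0,3,0,0,0],[0,0,0,4.5,0,0,0],[0,0,0,6,0,0,0],[0,0,0,6,0,0,0]]]'
python3 -m pendant '[[[0,0,0,1,0,0,0],[0,0,0,2,0,0,0],[0,0,0,3,0,0,0],[0,0,0,3,0,0,0],[0,0,0,3,0,0,0]]]'
python3 -m pendant '[[[0,0,0,1,0,0,0],[0,0,0,1,0,0,0],[0,0,0,1,0,0,0]]]'
```

```text
time_s: 7.87
eef_pos: [0.464, -0.3349, 0.2276]
eef_rot: [-0.0, 0.993, -0.117, 0.001]
wrist_force: [0.3, -0.3, -4.3]
opening: 0.243
grasp_force: 60.6
time_s: 8.28
eef_pos: [0.4643, -0.3352, 0.2255]
eef_rot: [0.0, 0.993, -0.117, 0.002]
wrist_force: [-1.1, 1.2, 0.9]
opening: 0.246
grasp_force: 61.4
time_s: 8.53
eef_pos: [0.4644, -0.3352, 0.2253]
eef_rot: [0.0, 0.993, -0.117, 0.002]
wrist_force: [-0.8, 2.5, 8.3]
opening: 0.246
grasp_force: 62.3
```

Seated: contact at TCP z 0.2253, as expected. Releasing and rising.

```bash

python3 -m pendant '[[[0.55,0,0,-1,0,0,0],[0.55,0,0,-1,0,0,0],[0.55,0,0,-1,0,0,0],[0.55,0,0,-1,0,0,0],[0.55,0,0,-1,0,0,0]]]'
python3 -m pendant '[[[0.55,0,0,-20,0,0,0],[0.55,0,0,-50,0,0,0],[0.55,0,0,-80,0,0,0],[0.55,0,0,-110,0,0,0],[0.55,0,0,-110,0,0,0]]]'
python3 plan.py .4528 -.0014 .33 .617
```

```text
time_s: 8.95
eef_pos: [0.4641, -0.3351, 0.2249]
eef_rot: [0.0, 0.993, -0.117, 0.001]
wrist_force: [0.4, -1.1, 0.1]
opening: 0.553
grasp_force: 0.0
time_s: 9.37
eef_pos: [0.4653, -0.3365, 0.3418]
eef_rot: [0.004, 0.993, -0.117, 0.006]
wrist_force: [1.7, -0.9, 1.0]
opening: 0.55
grasp_force: 0.0
n 2 F [ 1.7 -0.9  1. ] t 9.37 open 0.55 p [ 0.4653 -0.3365  0.3418]
[-45.1, -161.5, 4.4] [0.0055, -0.0044, -0.4258]
[25.6, -165.7, 5.3] [0.0055, -0.0044, -0.4258]
```

```bash

python3 -m pendant '[[[0.55,-44.5,-161,0,0,0,-0.426],[0.55,-44.5,-161,0,0,0,-0.426],[0.55,-44.5,-161,0,0,0,-0.426],[0.55,-44.5,-161,0,0,0,-0.426],[0.55,-44.5,-161,0,0,0,-0.426]]]'
python3 -m pendant '[[[0.55,25.6,-165,0,0,0,-0.426],[0.55,25.6,-165,0,0,0,-0.426],[0.55,25.6,-165,0,0,0,-0.426],[0.55,25.6,-165,0,0,0,-0.426],[0.55,25.6,-165,0,0,0,-0.426]]]'
python3 -m pendant '[[[0.55,0,0,40,0,0,0],[0.55,0,0,80,0,0,0],[0.55,0,0,80,0,0,0],[0.55,0,0,80,0,0,0],[0.55,0,0,80,0,0,0]]]'
python3 plan.py .4528 -.0014 .202 .617
python3 - <<'E'
from h import *
t=save('top','top3.png');im=save('side','s3.png')
cv2.imwrite('pics/s3c.png',np.hstack([cv2.resize(im[130:230,280:400],(396,330)),cv2.resize(t[170:270,390:510],(396,330))]))
E
```

```text
time_s: 9.78
eef_pos: [0.457, -0.1621, 0.3337]
eef_rot: [-0.002, 0.995, 0.099, 0.001]
wrist_force: [-0.1, 0.2, -0.1]
opening: 0.549
grasp_force: 0.0
time_s: 10.2
eef_pos: [0.4507, 0.0045, 0.3342]
eef_rot: [-0.001, 0.952, 0.308, 0.001]
wrist_force: [-0.5, -0.2, -0.1]
opening: 0.548
grasp_force: 0.0
time_s: 10.62
eef_pos: [0.4528, -0.0019, 0.2561]
eef_rot: [0.001, 0.953, 0.303, 0.002]
wrist_force: [-0.1, 0.3, -0.2]
opening: 0.553
grasp_force: 0.0
n 1 F [-0.1  0.3 -0.2] t 10.62 open 0.553 p [ 0.4528 -0.0019  0.2561]
[0.1, -0.6, 54.1] [0.0031, -0.0027, -0.0009]
```

View pics/s3c.png

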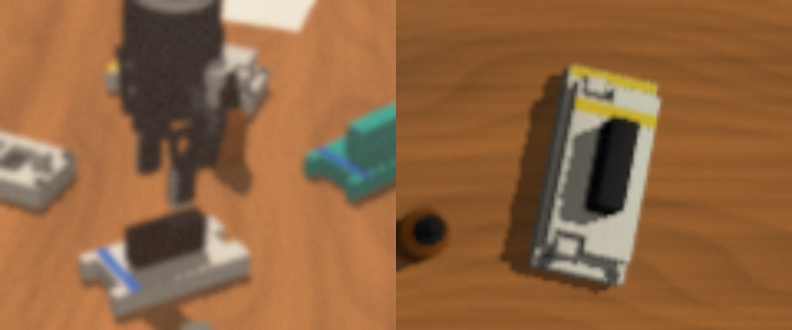

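Right: the yellow top is home, its tongues showing in the notches at (600,90) and (568,245). Left: the gripper is above the grey, blue-striped top (165,260). Going down to grip it.

```bash

python3 -m pendant '[[[0.55,0,0,20,0,0,0],[0.55,0,0,40,0,0,0],[0.55,0,0,53,0,0,0],[0.55,0,0,53,0,0,0],[0.55,0,0,53,0,0,0]]]'
python3 -m pendant '[[[0,0,0,0,0,0,0],[0,0,0,0,0,0,0],[0,0,0,0,0,0,0],[0,0,0,0,0,0,0],[0,0,0,0,0,0,0]]]'
python3 -m pendant '[[[0,0,0,0,0,0,0],[0,0,0,0,0,0,0],[0,0,0,-20,0,0,0],[0,0,0,-40,0,0,0],[0,0,0,-40,0,0,0]]]'
python3 -m pendant '[[[0,0,0,-30,0,0,0],[0,0,0,-60,0,0,0],[0,0,0,-90,0,0,0],[0,0,0,-110,0,0,0],[0,0,0,-110,0,0,0]]]'
python3 plan.py .6424 -.1419 .351 -.332
```

```text
time_s: 11.13
eef_pos: [0.4529, -0.0017, 0.203]
eef_rot: [0.001, 0.953, 0.303, 0.002]
wrist_force: [-0.6, 0.2, -0.8]
opening: 0.548
grasp_force: 0.0
time_s: 11.55
eef_pos: [0.4532, -0.0015, 0.2036]
eef_rot: [0.002, 0.953, 0.304, 0.003]
wrist_force: [-1.4, 0.3, 7.0]
opening: 0.246
grasp_force: 60.7
time_s: 11.97
eef_pos: [0.4536, -0.0016, 0.2451]
eef_rot: [0.003, 0.953, 0.304, 0.004]
wrist_force: [1.5, -1.0, -4.4]
opening: 0.244
grasp_force: 60.3
time_s: 12.38
eef_pos: [0.4532, -0.0015, 0.3556]
eef_rot: [0.003, 0.953, 0.304, 0.005]
wrist_force: [0.1, -0.1, -4.1]
opening: 0.242
grasp_force: 60.7
n 2 F [ 0.1 -0.1 -4.1] t 12.38 open 0.242 p [ 0.4532 -0.0015  0.3556]
[36.5, 112.0, 3.5] [0.0023, -0.0054, 0.4746]
[83.7, 82.9, 3.0] [0.0023, -0.0054, 0.4746]
```

```bash

python3 -m pendant '[[[0,36.5,112,0,0,0,0.475],[0,36.5,112,0,0,0,0.475],[0,36.5,112,0,0,0,0.475],[0,36.5,112,0,0,0,0.475],[0,36.5,112,0,0,0,0.475]]]'
python3 -m pendant '[[[0,83.7,83,0,0,0,0.4745],[0,83.7,83,0,0,0,0.4745],[0,83.7,83,0,0,0,0.4745],[0,83.7,83,0,0,0,0.4745],[0,83.7,83,0,0,0,0.4745]]]'
python3 -m pendant '[[[0,0,0,30,0,0,0],[0,0,0,60,0,0,0],[0,0,0,94,0,0,0],[0,0,0,94,0,0,0],[0,0,0,94,0,0,0]]]'
python3 -m pendant '[[[0,0,0,0,0,0,0],[0,0,0,0,0,0,0],[0,0,0,0,0,0,0]]]'
python3 plan.py .6424 -.1419 .257 -.332
```

```text
time_s: 12.8
eef_pos: [0.5467, -0.0725, 0.3487]
eef_rot: [-0.0, 0.998, 0.068, -0.0]
wrist_force: [-0.5, 0.6, -4.6]
opening: 0.242
grasp_force: 60.9
time_s: 13.22
eef_pos: [0.6408, -0.1421, 0.3491]
eef_rot: [-0.0, 0.986, -0.166, -0.001]
wrist_force: [-0.9, 0.8, -5.8]
opening: 0.245
grasp_force: 61.0
time_s: 13.63
eef_pos: [0.639, -0.14, 0.2552]
eef_rot: [-0.001, 0.987, -0.163, -0.002]
wrist_force: [0.4, 0.2, -3.8]
opening: 0.242
grasp_force: 60.8
time_s: 13.88
eef_pos: [0.6421, -0.1419, 0.2613]
eef_rot: [0.001, 0.986, -0.165, 0.004]
wrist_force: [-0.0, -0.6, -4.5]
opening: 0.249
grasp_force: 60.9
n 1 F [-0.  -0.6 -4.5] t 13.88 open 0.249 p [ 0.6421 -0.1419  0.2613]
[0.3, -0.1, 4.3] [-0.0, -0.0076, 0.0008]
```

```bash

python3 -m pendant '[[[0,0,0,5,0,0,0],[0,0,0,9,0,0,0],[0,0,0,13,0,0,0],[0,0,0,16,0,0,0],[0,0,0,16,0,0,0]]]'
python3 -m pendant '[[[0,0,0,1,0,0,0],[0,0,0,3,0,0,0],[0,0,0,4,0,0,0],[0,0,0,6,0,0,0],[0,0,0,6,0,0,0]]]'
python3 plan.py .6424 -.1419 .225 -.332
```

```text
time_s: 14.3
eef_pos: [0.6408, -0.1416, 0.2411]
eef_rot: [-0.0, 0.986, -0.165, 0.0]
wrist_force: [-0.3, 0.4, -4.5]
opening: 0.241
grasp_force: 61.0
time_s: 14.72
eef_pos: [0.6412, -0.1418, 0.2359]
eef_rot: [0.0, 0.986, -0.165, 0.001]
wrist_force: [-0.2, -0.4, -4.2]
opening: 0.248
grasp_force: 61.0
n 1 F [-0.2 -0.4 -4.2] t 14.72 open 0.248 p [ 0.6412 -0.1418  0.2359]
[1.2, -0.3, 10.9] [-0.0003, -0.0024, -0.0004]
```

No contact so far. Going on down, with a 0.8 mm trim.

```bash

python3 -m pendant '[[[0,0.8,-0.2,1.5,0,0,0],[0,0.8,-0.2,3,0,0,0],[0,0.8,-0.2,4.5,0,0,0],[0,0.8,-0.2,6,0,0,0],[0,0.8,-0.2,6,0,0,0]]]'
python3 -m pendant '[[[0,0,0,1,0,0,0],[0,0,0,2,0,0,0],[0,0,0,3,0,0,0],[0,0,0,4,0,0,0],[0,0,0,4,0,0,0]]]'
python3 -m pendant '[[[0,0,0,1,0,0,0],[0,0,0,1,0,0,0],[0,0,0,1,0,0,0]]]'
```

```text
time_s: 15.13
eef_pos: [0.642, -0.1418, 0.2299]
eef_rot: [0.0, 0.986, -0.165, 0.001]
wrist_force: [-0.6, 0.9, -4.9]
opening: 0.247
grasp_force: 61.0
time_s: 15.55
eef_pos: [0.6422, -0.1419, 0.2264]
eef_rot: [0.0, 0.986, -0.165, 0.001]
wrist_force: [0.3, -0.6, -3.4]
opening: 0.245
grasp_force: 61.2
time_s: 15.8
eef_pos: [0.6423, -0.1419, 0.2261]
eef_rot: [0.0, 0.986, -0.165, 0.002]
wrist_force: [-0.2, 0.3, 0.9]
opening: 0.241
grasp_force: 61.8
```

Contact at 0.226, as expected for home. One more mm, then release and lift.

```bash

python3 -m pendant '[[[0,0,0,1,0,0,0],[0,0,0,1,0,0,0],[0,0,0,1,0,0,0]]]'
python3 -m pendant '[[[0.55,0,0,-1,0,0,0],[0.55,0,0,-1,0,0,0],[0.55,0,0,-1,0,0,0],[0.55,0,0,-1,0,0,0],[0.55,0,0,-1,0,0,0]]]'
python3 -m pendant '[[[0.55,0,0,-20,0,0,0],[0.55,0,0,-50,0,0,0],[0.55,0,0,-80,0,0,0],[0.55,0,0,-120,0,0,0],[0.55,0,0,-120,0,0,0]]]'
python3 -m pendant '[[[0.55,-150,0,0,0,0,0],[0.55,-150,0,0,0,0,0],[0.55,-150,0,0,0,0,0],[0.55,-150,0,0,0,0,0],[0.55,-150,0,0,0,0,0]]]'
python3 -m pendant '[[[0.55,-80,150,0,0,0,0],[0.55,-80,150,0,0,0,0],[0.55,-80,150,0,0,0,0],[0.55,-80,150,0,0,0,0],[0.55,-80,150,0,0,0,0]]]'
python3 - <<'E'
from h import *
t=save('top','top4.png');im=save('side','s4.png')
cv2.imwrite('pics/s4c.png',np.hstack([cv2.resize(im[120:220,240:360],(396,330)),cv2.resize(t[110:260,330:510],(396,330))]))
E
```

```text
time_s: 16.05
eef_pos: [0.6425, -0.142, 0.2256]
eef_rot: [0.0, 0.986, -0.165, 0.002]
wrist_force: [-1.9, 1.1, 5.4]
opening: 0.243
grasp_force: 62.4
time_s: 16.47
eef_pos: [0.6422, -0.1419, 0.2253]
eef_rot: [0.0, 0.986, -0.165, 0.002]
wrist_force: [0.5, 0.4, 0.6]
opening: 0.551
grasp_force: 0.0
time_s: 16.88
eef_pos: [0.6441, -0.1426, 0.3547]
eef_rot: [0.002, 0.986, -0.165, 0.008]
wrist_force: [2.0, -0.8, 0.8]
opening: 0.551
grasp_force: 0.0
time_s: 17.3
eef_pos: [0.4961, -0.0908, 0.3437]
eef_rot: [-0.0, 0.986, -0.165, -0.001]
wrist_force: [0.8, 0.1, 0.2]
opening: 0.549
grasp_force: 0.0
time_s: 17.72
eef_pos: [0.3724, -0.2124, 0.3449]
eef_rot: [0.001, 0.986, -0.168, 0.001]
wrist_force: [0.3, 0.0, -0.6]
opening: 0.548
grasp_force: 0.0
```

View pics/s4c.png

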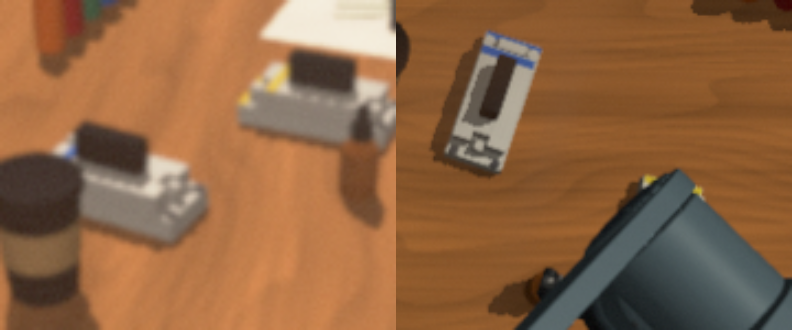

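Side view: both tops lie flat on their bases, blue at (140,170) and yellow at (315,95). In the top view the blue top's tongues sit in its notches and the stripes are together at (515,48). The arm is clear, so I'm handing in.

```bash

python3 -m pendant '[[[0.55,0,0,0,0,0,0],[0.55,0,0,0,0,0,0],[0.55,0,0,0,0,0,0]]]' | head -1
python3 -c "
from bench import ctrl
print(ctrl.hand_in())"
```

```text
time_s: 18.07
the job is handed in; nothing more can be done
None
```

I put the yellow and blue tops back on their own bases, striped ends together and flat, and handed the job in at about 18 s; the camera views showed both seated, but no verdict came back.

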